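# Fit the adjustable wrench to the monitor-arm bolt and turn the bolt to its mark

## Task

The adjustable wrench lies round the brass bolt on the monitor arm's foot plate, but its jaws are too wide open. Roll the wrench's thumbwheel until the jaws just fit the bolt head, then push the handle to turn the bolt clockwise until its white line points along the red line on the plate. Work only through the thumbwheel and the handle, not with the fingers on the bolt or the moving jaw, leave the wrench lying fitted on the bolt, and do not disturb the things nearby.

Things in the scene. Friction and masses are not known exactly. Their poses are not given: they have to be found in the camera images.
- foot_plate: Dark steel foot plate of a monitor arm, 240 x 200 x 6 mm, fixed to the desk. Origin: centre of its underside, on the axis of the bolt. x along its length; a red line 70 x 5 mm painted on its top runs from 25 to 95 mm from the bolt along its +x.
- bolt_centre (a point): Middle of the top face of the hexagonal brass bolt head, 28 mm above the desk, on the bolt's vertical axis. The head is 22 mm high, stands on the plate, is 30 mm across flats and 34.6 mm across corners; a steel stud end rises 2.5 mm above it. A short white line on its top points from the axis to one corner.
- bolt_turn (a joint): Turning of the bolt (rad), growing clockwise seen from above; 0 when its white line lies on the plate's red line. Starts between -0.8 and -0.5. It holds by friction, about 0.2 N m, with no stop at the mark (stops at -1.0 and 0.4).
- wrench: Loose steel adjustable wrench, 0.55 kg, flat on the plate with its jaws round the bolt, opening to its +x, handle to -x, z up. Origin: on its underside, where the bolt's axis comes when the jaws fit (within 6 mm of it at the start). Head 20 mm thick, x = -66 to 19 mm; fixed jaw's face at y = -15 mm, moving jaw at +y. Pushing the handle to the wrench's +y turns it clockwise.
- wheel_top (a point): Crown of the thumbwheel, a knurled dark roller 26 mm in diameter, 18 mm long, axis along the wrench's y; 7 mm proud of the head, at wrench x = -42, y = 3, z = 27 mm. Rolled by friction: press a fingertip on it with 5 to 12 N and stroke (about 3.5 N). Towards the bolt (+x) closes the jaws 1.9 mm per 10 mm of stroke and backs the wrench on to the bolt. At a fit the fingertip slips.
- jaw_slide (a joint): How far the moving jaw is closed from fully open (m). Opening between the jaws = 42 mm minus this: 0.012 is an exact fit on the 30 mm head. Starts at 0.0025 to 0.005 (37 to 39.5 mm open, so wide that the wrench spins round the corners). It stays where the wheel leaves it.
- handle_mid (a point): Middle of the wrench's handle, 165 mm from the wrench's origin along its -x, 10 mm above the wrench's underside (16 mm above the desk). The handle is 24 mm wide (y = -12 to 12 mm), 14 mm thick (3 to 17 mm above the wrench's underside), and ends at x = -241 mm.
- tape_roll: Roll of masking tape, 105 mm across, 25 mm high, lying loose beyond and right of the plate: leave it. Origin: centre of its underside.
- power_bank: Grey power bank, 100 x 66 x 15 mm, loose, to the right of the plate: leave it. Origin: centre of its underside.
- mouse: White computer mouse, 105 x 58 x 34 mm, loose, near and right of the plate: leave it. Origin: centre of its underside.

How it is judged:
On the way:
1. the jaws are closed to fit (opening at most 32 mm) before the bolt has been turned (value of joint jaw_slide above 0.01 m and value of joint bolt_turn below -0.38 rad), for 0.2 s.
At the end, for the whole second after the job is handed in: The bolt's white line is within 0.14 rad (8 degrees) of the plate's red line, the jaws are open no more than 32 mm, and the wrench lies flat and at rest on the plate with its origin within 10 mm of the bolt's axis (value of joint bolt_turn between -0.14 and 0.14 rad and value of joint jaw_slide above 0.01 m and horizontal distance between wrench and bolt_centre below 0.01 m and height (world z) of wrench below 0.012 m and angle between wrench's own z axis and vertical below 0.12 rad and linear speed of wrench below 0.02 m/s); the robot touches nothing.
It fails at once if the robot presses on the bolt with more than 3 N (contact force between any of the fingers, the arm and bolt_turn above 3 N).
It fails at once if the robot pushes the moving jaw with more than 5 N (contact force between any of the fingers, the arm and jaw_slide above 5 N).
It fails at once if a thing nearby is shifted by more than 25 mm (distance of any of tape_roll, power_bank, mouse from where it was at the start of the episode above 0.025 m).
It also fails if it takes over 54 s, if anything falls off the work surface, if the arm or the gripper's body presses on something with over 40 N, if the wrist force passes 120 N, or if a joint passes its speed limit or range.

## Robot

A 6-joint arm with a two-finger parallel gripper is mounted at the origin on a cart in front of the work surface, level with it; the furniture and walls round the work are solid. World frame = base frame: x ahead of the robot, y to its left, z up, the work surface at z = 0. Lengths are in m, angles in rad, forces in N, time in s.
With the tool pointing down it reaches from about 0.375 to 0.9 m from the base axis. Payload 3.1 kg.
Tool frame: the origin (TCP) lies at the very end of the fingers, on their centre line; the grasp point (between the pads) lies 19 mm behind it (manip.pinch_z is the distance from the TCP to the grasp point, in m); z points along the fingers, y is the line along which they close (so a half turn about z gives the same grasp; the last joint's range is limited). The gripper opens to 85 mm and grips with 20 to 120 N. Pads are 22 mm wide; open, the fingers measure 114 mm over their backs; the gripper's body (76 mm by 85 mm) begins 54 mm behind the grasp point. The pads swing forward as they close: fully open they stand 13 mm farther back than shut.
Start: joints at [-0.178, 0.527, 1.433, -0, 1.181, -0.178], TCP at [0.625, 0, 0.231] pointing down, gripper open.
Joint ranges: [-3.08, 3.08], [-0.75, 2.2], [0.22, 2.44], [-1.43, 4.57], [0, 2.65], [-2.85, 2.85]. Speed limits (rad/s): [2.79, 2.79, 3.14, 3.14, 3.14, 3.14].

## Interface

Orientations are given as a rotation vector (axis times angle).
In Python, from bench import manip gives the robot as it stands. The module is installed in compiled form; this text tells all that it offers. Calls block until the motion is done:
- manip.move_pose(position, orientation): joint-space move of the TCP to a pose.
- manip.line_to(position, frame=None, speed=0.15, until_force=None): straight line of the TCP; frame=None keeps the orientation; speed is the mean speed in m/s. With until_force (N) it stops when the force on the tool has changed by that much, and returns True; else False.
- manip.move_j(angles): joint-space move.
- manip.command_gripper(opening, grip_force=None): finger opening in m; grip_force is the grip in N (None keeps the last); returns when the fingers have stopped.
- manip.hold(seconds).
- manip.inverse_kinematics(position, orientation): joint angles nearest the present ones, or None.
- manip.get_obs(): the state.
- manip.grab_frame(name): name is "scene" or "side" or "wrist"; returns a dict with "image" (420x560x3 uint8, blue, green, red), "z_map" (420x560 float32, m along the optical axis (not along the pixel's ray), 0 where there is no reading), "intrinsics" (3x3 intrinsics, pixels), "world_from_camera" (4x4, takes a point from camera to world coordinates). Camera axes: x right, y up, looking along -z (the intrinsics and any distortion apply to the point x, -y, -z); pixel columns grow to the right and rows downward; lengths in m; the calibration is good to about 2 mm. A picture is of the moment at which its call begins.
A pose or a line that the arm cannot do raises manip.IKError and nothing moves.
- manip.finish_job(): hands the job in; it is judged then, once.
The state is a dict: "clock": time; "qpos": joint angles; "joint_vel": joint speeds; "effort": joint torques, N m; "tcp_pos": TCP position; "tcp_rot": TCP orientation; "ft_force": force on the tool from outside, world axes, zero at the start; "moment": the same for the moment, N m; "width": finger opening in m; "gripper_force": force on a finger pad.
Only numpy, scipy, OpenCV 4.12 (cv2) and the standard library are available. Lean on these libraries where they do the work, as an engineer would, in place of code of your own. Each camera call takes 0.05 s, during which the arm holds its last target. There are 200 camera calls.

## Working session

There is one attempt and no reset: what is moved stays moved. The work goes in short steps, each a Python script; the robot and the scene stay as the last script left them, time stands still between calls to the robot, and variables do not carry over. Pictures are saved under pics/ and viewed, at most 10 in all, crops included, and the job is handed in when it is done.

```bash
mkdir -p pics; cat > h.py <<'E'
from bench import manip
import numpy as np, cv2
def ray(f,u,v,z):
    """pixel -> world point on the plane at height z"""
    K=f["intrinsics"];T=f["world_from_camera"]
    d=np.linalg.inv(K)@[u,v,1.]; d=T[:3,:3]@[d[0],-d[1],-d[2]]; o=T[:3,3]
    return o+d*(z-o[2])/d[2]
def proj(f,p):
    T=f["world_from_camera"]; c=T[:3,:3].T@(np.array(p)-T[:3,3]); q=f["intrinsics"]@[c[0],-c[1],-c[2]]
    return q[:2]/q[2]
E
python3 - <<'E'
from h import *
o=manip.get_obs();print(o["clock"],o["tcp_rot"],o["ft_force"])
ims=[]
for n in("scene","side","wrist"):
    f=manip.grab_frame(n);ims.append(f["image"]);cv2.imwrite(f"pics/{n}0.png",f["image"]);np.save(f"{n}0.npy",f,allow_pickle=True);print(n,f["world_from_camera"].round(3).tolist(),f["intrinsics"].round(0).tolist())
E
```

```text
0.0 [-2.22013721e+00 -2.22014029e+00  1.97782152e-03] [ 0.03053314 -0.14720018 -0.82240471]
scene [[0.49, 0.541, -0.684, -0.032], [-0.872, 0.289, -0.396, -0.469], [-0.016, 0.79, 0.613, 0.623], [0.0, 0.0, 0.0, 1.0]] [[462.0, 0.0, 280.0], [0.0, 462.0, 207.0], [0.0, 0.0, 1.0]]
side [[-0.919, 0.262, -0.293, 0.337], [-0.394, -0.625, 0.674, 0.542], [-0.007, 0.735, 0.678, 0.663], [0.0, 0.0, 0.0, 1.0]] [[404.0, 0.0, 276.0], [0.0, 404.0, 206.0], [0.0, 0.0, 1.0]]
wrist [[1.0, -0.002, 0.001, 0.624], [0.002, 0.948, 0.318, 0.082], [-0.001, -0.318, 0.948, 0.373], [0.0, 0.0, 0.0, 1.0]] [[372.0, 0.0, 286.0], [0.0, 372.0, 214.0], [0.0, 0.0, 1.0]]
```

View pics/scene0.png

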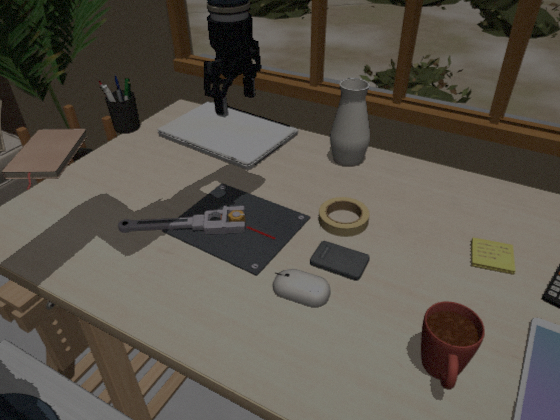

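View pics/wrist0.png

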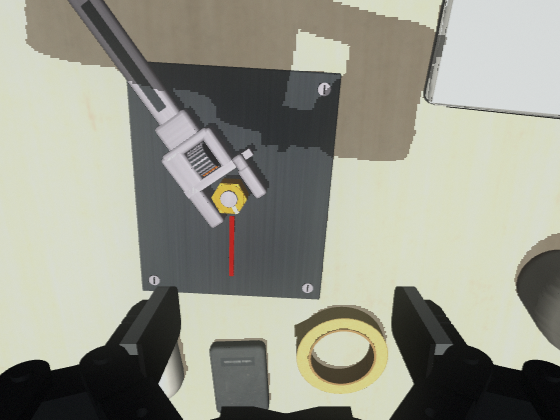

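The wrist view shows the bolt at about (230,198), the red line from (232,215) to (232,275), the thumbwheel at about (202,158), and the handle running up-left to (75,0). Next I'll measure them.

```bash
python3 - <<'E'
from h import *
f=np.load("wrist0.npy",allow_pickle=True).item();im=f["image"]
hsv=cv2.cvtColor(im,cv2.COLOR_BGR2HSV)
def comp(m):
    n,l,s,c=cv2.connectedComponentsWithStats(m.astype(np.uint8));i=1+np.argmax(s[1:,4]);return l==i,s[i],c[i]
roi=np.zeros(im.shape[:2],bool);roi[130:290,150:290]=1
red,s,c=comp(roi&((hsv[...,0]<8)|(hsv[...,0]>172))&(hsv[...,1]>150)&(hsv[...,2]>90))
ys,xs=np.nonzero(red);P=np.array([ray(f,u,v,.006) for u,v in zip(xs,ys)])[:,:2]
w,V=np.linalg.eigh(np.cov(P.T));d=V[:,1]*np.sign(-V[1,1]);t=(P-P.mean(0))@d
print("red",P.mean(0),d,"len",np.ptp(t),"bolt from red",P.mean(0)-d*.060)
br,s,c=comp(roi&(hsv[...,0]>15)&(hsv[...,0]<32)&(hsv[...,1]>140)&(hsv[...,2]>90))
ys,xs=np.nonzero(br);hull=cv2.convexHull(np.c_[xs,ys].astype(np.int32))
(cx,cy),r=cv2.minEnclosingCircle(hull);print("brass",c,s,(cx,cy,r),ray(f,cx,cy,.028), "diam",np.linalg.norm(ray(f,cx+r,cy,.028)-ray(f,cx-r,cy,.028)))
# plate screws check heights
z=f["z_map"]
for u,v in [(202,158),(230,200),(140,65),(250,280),(185,175)]:
    print((u,v),z[v,u],ray(f,u,v,.0)[:2])
    K=f["intrinsics"];T=f["world_from_camera"];q=np.linalg.inv(K)@[u,v,1]*z[v,u];print((T@[q[0],-q[1],-q[2],1])[:3].round(4))
# handle: points of height .018...026 from depth
H,W=z.shape;u,v=np.meshgrid(np.arange(W),np.arange(H));q=(np.linalg.inv(f["intrinsics"])@np.stack([u,v,0*u+1]).reshape(3,-1))*z.reshape(1,-1)
T=f["world_from_camera"];p=(T[:3,:3]@(q*[[1],[-1],[-1]])).T+T[:3,3];np.save("p.npy",p.reshape(H,W,3))
p=p.reshape(H,W,3);m=(p[...,2]>.017)&(p[...,2]<.05)&(u<290)&(v<232)&(z>0)
m,_,_=comp(m);cv2.imwrite("pics/m.png",m*255)
Q=p[m][:,:2];B=P.mean(0)-d*.060
h=Q[np.linalg.norm(Q-B,axis=1)>.1];mu=h.mean(0);w,V=np.linalg.eigh(np.cov(h.T));e=V[:,1];e*=np.sign(e@(B-mu));n=np.array([-e[1],e[0]])
print("handle axis",e,"mid",mu,"width",np.ptp((h-mu)@n),"bolt offset y",(B-mu)@n)
t=(Q-B)@e; print("extent along x rel bolt",t.min(),t.max(),"yrange at head",np.percentile(((Q-mu)@n)[t>-.06],[0,100]))
wh=m&(p[...,2]>.029);R=p[wh];rel=np.c_[(R[:,:2]-B)@e,(R[:,:2]-mu)@n,R[:,2]];print(len(rel),rel.mean(0),rel.min(0),rel.max(0))
c=im[110:250,140:290];cv2.imwrite("pics/crop.png",cv2.resize(c,None,fx=4,fy=4,interpolation=cv2.INTER_CUBIC))
E
```

```text
red [ 0.56533033 -0.07629918] [-0.04685979 -0.99890148] len 0.06893468559779384 bolt from red [ 0.56814191 -0.01636509]
brass [228.46332046 196.72393822] [212 183  35  31 518] (229.0, 197.5, 17.066146850585938) [ 0.56920853 -0.01624536  0.028     ] diam 0.03291167932082392
(202, 158) 0.342555 [0.53948603 0.01702207]
[0.5467 0.0226 0.0316]
(230, 200) 0.35701963 [ 0.56565632 -0.02696374]
[ 0.5704 -0.0182  0.0299]
(140, 65) 0.32501727 [0.48774857 0.10398   ]
[0.4962 0.1026 0.0232]
(250, 280) 0.41229445 [ 0.58383296 -0.1206212 ]
[ 0.5844 -0.1178  0.0051]
(185, 175) 0.35202888 [ 5.20882527e-01 -4.49701601e-04]
[0.5284 0.0056 0.0273]
handle axis [ 0.56026814 -0.8283113 ] mid [0.48225207 0.11157449] width 0.025909111595467604 bolt offset y -0.0005369406387067122
extent along x rel bolt -0.21330640760253144 0.017774158492993845 yrange at head [-0.03478574  0.04273233]
671 [-0.02385593  0.00016114  0.03081909] [-0.05191068 -0.01444387  0.02901008] [0.01680073 0.01328939 0.0348348 ][ WARN:0@0.121] global loadsave.cpp:1063 imwrite_ Unsupported depth image for selected encoder is fallbacked to CV_8U.
```

View pics/crop.png

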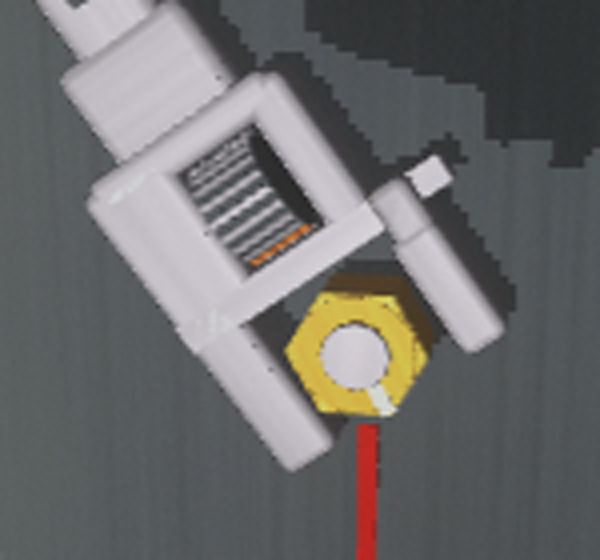

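The crop shows the wheel window centred near (252,198) in the crop, which is (203,159) in full. The white line points roughly along the wrench's +x, about 0.65 rad short of the red line. The bolt positions from the red line and the brass head agree within 1 mm. The sizes also match: line 69 mm, handle 26 mm wide.

Next, one thumbwheel stroke.

```bash
cat >> h.py <<'E'
from scipy.spatial.transform import Rotation as R
B=np.array([.5686,-.0163]); E0=np.array([.5603,-.8283]); RED=np.array([-.0469,-.9989])
def down(e):
    """tool pointing down, tool x along -e (e in the xy plane)"""
    x=-np.r_[e,0];z=np.array([0,0,-1.]);return R.from_matrix(np.c_[x,np.cross(z,x),z]).as_rotvec()
def F(): return manip.get_obs()["ft_force"]
def stroke(W,e,a=-.010,b=.011,target=8,speed=.03):
    """press on the wheel at W+a*e, stroke to W+b*e holding about target N, lift"""
    p=W+a*e
    manip.line_to([*p,.042],speed=.15); f0=F()
    manip.line_to([*p,.026],speed=.015,until_force=5)
    z=manip.get_obs()["tcp_pos"][2]; log=[]
    zc=z
    for _ in range(6):
        fz=(F()-f0)[2]
        if fz>target-1: break
        zc-=.0004; manip.line_to([*p,zc],speed=.02)
    print("contact z",z,"zc",zc,"F",(F()-f0).round(1))
    N=5
    for i in range(1,N+1):
        q=W+(a+(b-a)*i/N)*e; manip.line_to([*q,zc],speed=speed); g=F()-f0
        log.append((round(g[2],1),round(g[:2]@e,1)))
        zc+=np.clip((g[2]-target)*1e-4,-.0006,.0006)
    print("Fz,Fe",log,"clock",manip.get_obs()["clock"])
    q=W+b*e; manip.line_to([*q,.045],speed=.15)
E
python3 - <<'E'
from h import *
p=np.load("p.npy");n=np.array([-E0[1],E0[0]])
q=p[130:190,170:235].reshape(-1,3);q=q[q[:,2]>.0295];r=np.c_[(q[:,:2]-B)@E0,(q[:,:2]-B)@n];k=(r[:,0]<-.025)&(abs(r[:,1])<.02);r=r[k]
print("wheel rel",len(r),(r.min(0)+r.max(0))/2,np.median(r,0),r.min(0),r.max(0),q[k,2].max())
W=B-.0425*E0+.003*n;print(W)
manip.command_gripper(0.0,40);manip.move_pose([*(W-.01*E0),.08],down(E0));print(manip.get_obs()["clock"])
stroke(W,E0)
f=manip.grab_frame("scene");cv2.imwrite("pics/s1.png",cv2.resize(f["image"][160:280,100:320],None,fx=3,fy=3))
print(manip.get_obs()["clock"])
E
```

```text
wheel rel 362 [-0.0423358   0.00023892] [-0.04314763  0.00066883] [-0.0518026  -0.00897396] [-0.032869    0.00945179] 0.03483480328777189
[0.54727215 0.02058365]
1.65
contact z 0.03259578533225421 zc 0.03179578533225422 F [-1.8 -0.5  7.9]
Fz,Fe [(np.float64(10.6), np.float64(-3.2)), (np.float64(9.5), np.float64(-3.1)), (np.float64(7.7), np.float64(-2.2)), (np.float64(8.4), np.float64(-2.8)), (np.float64(6.7), np.float64(-1.5))] clock 4.7
5.0
```

View pics/s1.png

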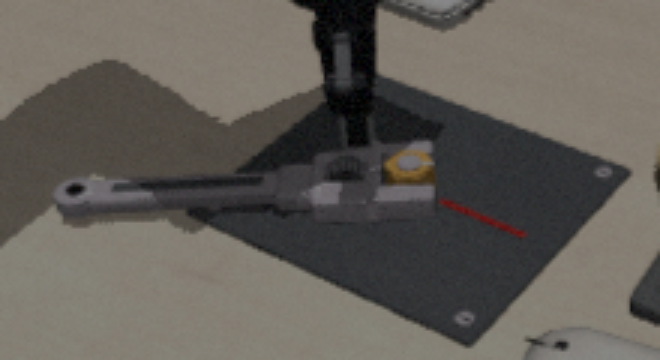

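The stroke drew about 3 N, so the wheel rolled, and the wrench still lies in place. I'll do two more strokes and then measure from above.

```bash
python3 - <<'E'
from h import *
n=np.array([-E0[1],E0[0]]);W=B-.0423*E0+.0015*n
stroke(W,E0);stroke(W,E0)
manip.move_pose([.600,-.02,.2],[-2.2201,-2.2201,.002])
f=manip.grab_frame("wrist");np.save("w2.npy",f,allow_pickle=True)
u,v=proj(f,[*B,.028]).astype(int);print(u,v,manip.get_obs()["clock"])
cv2.imwrite("pics/w2.png",cv2.resize(f["image"][max(v-90,0):v+60,max(u-90,0):u+90],None,fx=4,fy=4,interpolation=cv2.INTER_CUBIC))
E
```

```text
contact z 0.032680863200707205 zc 0.03188086320070721 F [-2.5  0.6  8.5]
Fz,Fe [(np.float64(11.0), np.float64(-3.3)), (np.float64(9.8), np.float64(-3.5)), (np.float64(8.5), np.float64(-3.7)), (np.float64(7.4), np.float64(-3.5)), (np.float64(5.8), np.float64(-3.8))] clock 7.9417
contact z 0.03255751428068952 zc 0.03175751428068953 F [-1.3  1.   8.4]
Fz,Fe [(np.float64(11.9), np.float64(-6.8)), (np.float64(11.2), np.float64(-10.2)), (np.float64(9.6), np.float64(-8.8)), (np.float64(9.0), np.float64(-8.8)), (np.float64(9.1), np.float64(-9.2))] clock 11.1333
251 185 12.1333
```

View pics/w2.png

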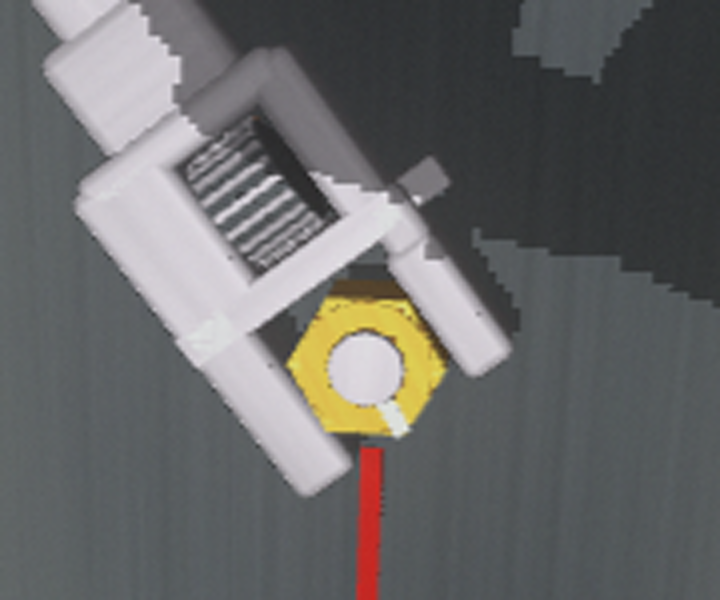

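The jaws are almost closed: the third stroke slipped at 9 N. The wrench looks skewed by several degrees to the hexagon, so I'll measure both angles.

```bash
cat >> h.py <<'E'
def measure(f):
    """wrench angle, bolt white line angle, bolt centre, jaw edges (world, deg)"""
    K=f["intrinsics"];T=f["world_from_camera"];z=f["z_map"];im=f["image"];Hh,Ww=z.shape
    u,v=np.meshgrid(np.arange(Ww),np.arange(Hh));q=(np.linalg.inv(K)@np.stack([u,v,0*u+1]).reshape(3,-1))*z.reshape(1,-1)
    p=((T[:3,:3]@(q*[[1],[-1],[-1]])).T+T[:3,3]).reshape(Hh,Ww,3)
    d=np.linalg.norm(p[...,:2]-B,axis=2)
    m=(z>0)&(p[...,2]>.017)&(p[...,2]<.03)&(d>.085)&(d<.22)&((p[...,:2]-B)@RED<0)
    n,l,s,_=cv2.connectedComponentsWithStats(m.astype(np.uint8));m=l==1+np.argmax(s[1:,4])
    h=p[m][:,:2];mu=h.mean(0);V=np.linalg.eigh(np.cov(h.T))[1][:,1];e=V*np.sign(V@(B-mu));nn=np.array([-e[1],e[0]])
    hsv=cv2.cvtColor(im,cv2.COLOR_BGR2HSV)
    c=proj(f,[*B,.028]);near=np.hypot(u-c[0],v-c[1])<28
    br=near&(hsv[...,0]>15)&(hsv[...,0]<32)&(hsv[...,1]>140)&(hsv[...,2]>90)
    # bright low-saturation pixels between the stud (r<9.5 mm) and the hexagon rim
    P=np.array([ray(f,a,b,.028)[:2] for a,b in zip(u[near],v[near])])
    bx=P[br[near]];bh=cv2.convexHull(bx.astype(np.float32))[:,0];
    (cx,cy),r=cv2.minEnclosingCircle(bh);C=np.array([cx,cy]);rr=np.linalg.norm(P-C,axis=1)
    w=(rr>.0105)&(rr<.015)&(hsv[...,1][near]<90)&(hsv[...,2][near]>150)
    wd=(P[w]-C).mean(0) if w.any() else np.zeros(2)
    ang=lambda a:np.degrees(np.arctan2(a[1],a[0]))
    print("handle mid",mu,"wrench",ang(e),"axis offset of bolt y",(C-mu)@nn,"white",ang(wd),w.sum(),"red",ang(RED),"bolt",C,"r",r)
    print("bolt_turn est",np.radians(ang(RED)-ang(wd)))
    return e,mu
E
python3 - <<'E'
from h import *
for n in("wrist0.npy","w2.npy"): measure(np.load(n,allow_pickle=True).item())
E
```

```text
handle mid [0.48668629 0.10465008] wrench -56.493099029500065 axis offset of bolt y 0.0015792199831644732 white -64.98343708140645 19 red -92.68815705434176 bolt [ 0.56906819 -0.01692212] r 0.016976946964859962
bolt_turn est -0.48353858187075544
handle mid [0.49266557 0.09037924] wrench -53.63888543649187 axis offset of bolt y -0.0019903656493432884 white -64.25736014699658 23 red -92.68815705434176 bolt [ 0.56904715 -0.01672672] r 0.01700744964182377
bolt_turn est -0.49621101499899467
```

The bolt is at about -0.5 rad and the wrench sits about 10° CCW of the flats, so the jaws closed on the corners. I'll nudge the handle clockwise by the skew, which is mostly free play, and then close the wheel further.

```bash
cat >> h.py <<'E'
def ax(deg):
    t=np.radians(deg);e=np.array([np.cos(t),np.sin(t)]);return e,np.array([-e[1],e[0]])
def push(a0,a1,s=.15,z=.013,gap=.023,step=1.5,speed=.04):
    """push the handle's -y side along an arc from wrench angle a0 to a1 (deg)"""
    pt=lambda a,g:B-s*ax(a)[0]-g*ax(a)[1]
    o=lambda a:down(-ax(a)[1])
    manip.move_pose([*pt(a0,gap+.03),.07],o(a0))
    manip.line_to([*pt(a0,gap+.03),z]);f0=F();manip.line_to([*pt(a0,gap+.002),z],speed=.08);log=[]
    for a in np.linspace(a0,a1,max(2,int(np.ceil(abs(a1-a0)/step))+1)):
        manip.line_to([*pt(a,gap),z],frame=o(a),speed=speed);log.append((round(a,1),round((F()-f0)[:2]@ax(a)[1],1)))
    print("push",log)
    manip.line_to([*pt(a1,gap+.02),z],speed=.08);manip.line_to([*pt(a1,gap+.02),.08])
    print("clock",manip.get_obs()["clock"])
def look(name,pos=(.600,-.02,.2)):
    manip.move_pose(pos,[-2.2201,-2.2201,.002]);f=manip.grab_frame("wrist");np.save(name+".npy",f,allow_pickle=True)
    u,v=proj(f,[*B,.028]).astype(int)
    cv2.imwrite(f"pics/{name}.png",cv2.resize(f["image"][max(v-90,0):v+60,max(u-90,0):u+90],None,fx=4,fy=4,interpolation=cv2.INTER_CUBIC))
    return measure(f)
E
python3 - <<'E'
from h import *
push(-53.6,-63)
look("w3");print(manip.get_obs()["clock"])
E
```

```text
push [(np.float64(-53.6), np.float64(0.2)), (np.float64(-54.9), np.float64(-1.0)), (np.float64(-56.3), np.float64(-1.0)), (np.float64(-57.6), np.float64(0.1)), (np.float64(-59.0), np.float64(0.9)), (np.float64(-60.3), np.float64(-0.0)), (np.float64(-61.7), np.float64(0.7)), (np.float64(-63.0), np.float64(-0.7))]
clock 17.1667
handle mid [0.51271488 0.09323766] wrench -62.49835987524051 axis offset of bolt y -0.0012550376306375566 white -62.919776424915156 24 red -92.68815705434176 bolt [ 0.56838799 -0.01641977] r 0.017005376517772675
bolt_turn est -0.5195562549703961
18.3917
```

The wrench is now at -62.5° and the white line at -63°, so they are aligned and the bolt has not moved. Closing the wheel further.

```bash
python3 - <<'E'
from h import *
f=np.load("w3.npy",allow_pickle=True).item()
e,n=ax(-62.5);C=B;W=C-.041*e+.0018*n
manip.move_pose([*(W-.01*e),.06],down(e))
stroke(W,e)
stroke(W,e)
look("w4");print(manip.get_obs()["clock"])
E
```

```text
contact z 0.03290141858275797 zc 0.03250141858275797 F [-0.9 -0.2  7.5]
Fz,Fe [(np.float64(7.2), np.float64(-3.2)), (np.float64(8.5), np.float64(-4.0)), (np.float64(9.5), np.float64(-6.0)), (np.float64(8.4), np.float64(-8.2)), (np.float64(1.4), np.float64(0.2))] clock 21.725
contact z 0.03292452884170732 zc 0.03212452884170733 F [-2.1 -1.2  7.7]
Fz,Fe [(np.float64(11.1), np.float64(-8.3)), (np.float64(9.0), np.float64(-8.4)), (np.float64(8.8), np.float64(-9.2)), (np.float64(8.9), np.float64(-9.4)), (np.float64(0.3), np.float64(-0.6))] clock 24.9
handle mid [0.51147196 0.0930393 ] wrench -61.33447992346431 axis offset of bolt y -0.0022251664750032596 white -64.6689357319898 22 red -92.68815705434176 bolt [ 0.56910956 -0.0170272 ] r 0.016736052930355072
bolt_turn est -0.48902766592004104
25.9
```

View pics/w4.png

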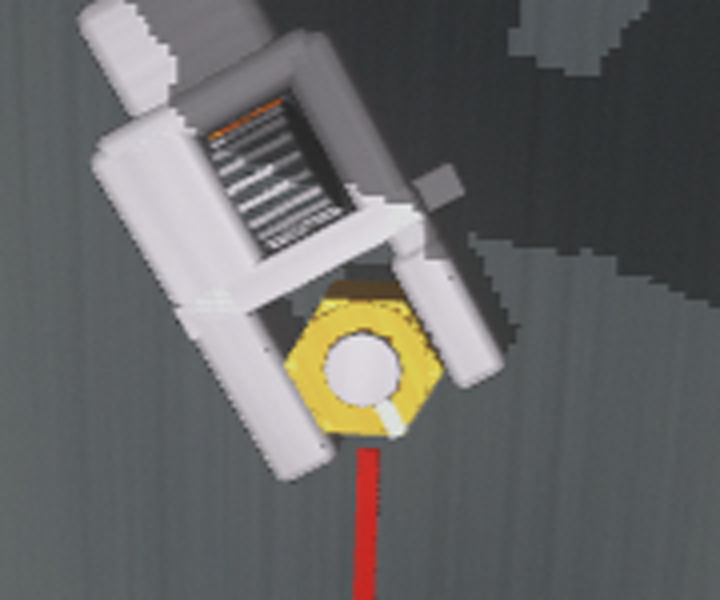

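The jaws now hug both flats, and the last stroke slipped throughout at about 9 N, so the wrench is fitted. The bolt is at about -0.49 rad. Now I'll push the handle.

```bash
python3 - <<'E'
from h import *
push(-61.5,-92.5,step=3,speed=.05)
look("w5");print(manip.get_obs()["clock"])
E
```

```text
push [(np.float64(-61.5), np.float64(-0.2)), (np.float64(-64.3), np.float64(-1.6)), (np.float64(-67.1), np.float64(-1.6)), (np.float64(-70.0), np.float64(-2.3)), (np.float64(-72.8), np.float64(-2.0)), (np.float64(-75.6), np.float64(-2.0)), (np.float64(-78.4), np.float64(-2.5)), (np.float64(-81.2), np.float64(-3.3)), (np.float64(-84.0), np.float64(-2.1)), (np.float64(-86.9), np.float64(-2.4)), (np.float64(-89.7), np.float64(-2.0)), (np.float64(-92.5), np.float64(-2.9))]
clock 32.625
handle mid [0.5734302  0.09758375] wrench -93.3036532051752 axis offset of bolt y 0.002330490186624951 white -94.45376511926109 25 red -92.68815705434176 bolt [ 0.56917572 -0.01656096] r 0.0167494285851717
bolt_turn est 0.03081567403260817
34.3167
```

View pics/w5.png

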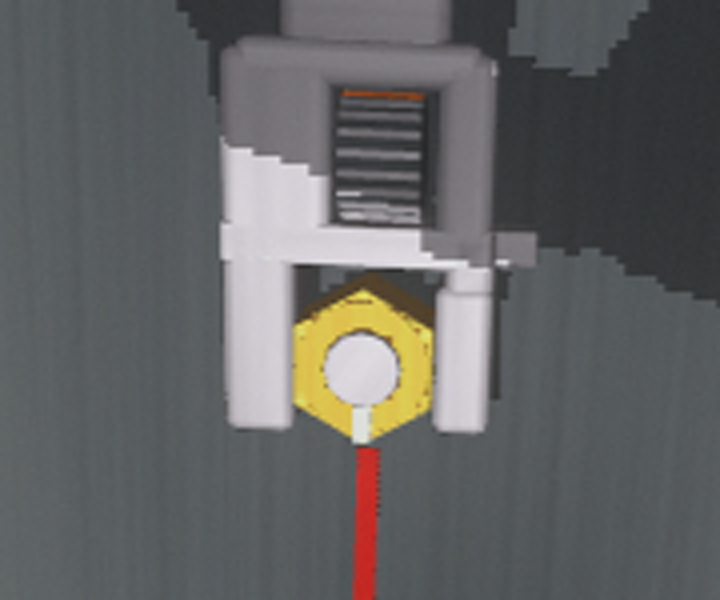

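The jaws sit tight on both flats and the white line runs into the red line, at about +0.03 rad. A quick check of the wrench's position along its axis comes next, then I'll hand in.

```bash
python3 - <<'E'
from h import *
f=np.load("w5.npy",allow_pickle=True).item();u,v=proj(f,[*B,.028]).astype(int);e,n=ax(-93)
def at(a,b,z): q=ray(f,u-90+a/4,v-90+b/4,z)[:2]-B;return q@e,q@n
print("jaw tip x (19)",at(260,430,.026),at(462,432,.026),"wheel (-42,3)",at(378,158,.033))
if abs(at(260,430,.026)[0]-.019)<.007: manip.hold(.3);manip.finish_job();print("handed in",manip.get_obs()["clock"])
E
```

```text
jaw tip x (19) (np.float64(0.017072104271648996), np.float64(-0.021983255982206157)) (np.float64(0.0150823032566767), np.float64(0.022738448659857226)) wheel (-42,3) (np.float64(-0.044446345917757445), np.float64(0.0030210966706034777))
the job is handed in; nothing more can be done
the job is handed in; nothing more can be done
```

The job is handed in: the jaws are closed to fit, the bolt's white line is within about 0.03 rad of the red line by my camera estimate, and the wrench lies on the bolt about 2–4 mm from its axis; the judge's verdict wasn't shown.

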